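# Gang four profile blanks in the marking-out fixture

### The job

Four sawn aluminium profile blanks are to be marked across in one go. Lay the one that is still on the bench flat in the free space beside the fixture's blue sliding jaw, lengthways like the three already there, and nudge all four into one straight row: every far end right up against the end stop, and the sides closed up without gaps between the fixed side bar and the jaw, which you slide up against them. Leave the other things on the bench where they are.

Things in the scene. Friction and masses are not known exactly. Their poses are not given: they have to be found in the camera images.
- fixture: marking-out fixture bolted to the bench: dark steel plate 200 (x) x 346 (y) x 10 mm, near edge open; origin: centre of the plate's underside; +x points away from the robot to the end stop, +y to the jaw's side, z up. A blank home against the end stop has its centre at fixture x = +15 mm and its near end at x = -45 mm
- end_stop (a point): middle of the end stop's front face, on the plate's top (fixture x = +75, y = 0, z = 10 mm). The end stop is a 25 mm square aluminium profile along the fixture's y on the plate's far edge, 25 mm high above the plate; axes as the fixture's
- side_bar (a point): middle of the fixed steel side bar's inner face, on the plate's top (fixture x = +20, y = -135, z = 10 mm). The bar runs along the fixture's x from x = -34 to +74 mm, 20 mm thick, 24 mm high above the plate; axes as the fixture's
- jaw (a joint): travel of the blue jaw along the end stop, m: 0 = fully open, growing as it slides to the fixture's -y, towards the side bar; starts between 0 and 0.012. Its inner face is at fixture y = 0.115 - joint; four blanks packed tight against the side bar stop it at 0.130. Friction (4 N) keeps it where it is left, and blanks it presses on no longer slide freely
- jaw_push (a point): middle of the jaw's outer long side, to push on: fixture x = +10 mm, 13.5 mm above the plate. The jaw is an arm along x, from -34 to +74 mm, 18 mm thick, 2.5 to 24.5 mm above the plate. Beyond fixture x = 44 mm it rises to 41 mm above the plate (saddle on the end stop, 33 mm further to +y than this point), its black knob to 58 mm (push that to +y to open it)
- blank_a: sawn piece of aluminium T-slot profile, 30 wide x 120 long x 30 high mm, solid; starts loosely on the fixture plate, some 10 to 35 mm short of the end stop, a little askew, with gaps; from -y to +y blank_a, blank_b, blank_c; origin: centre of its underside; its own y runs along the 120 mm length, z up. 0.13 kg (varies by 30 %)
- blank_b: sawn piece of aluminium T-slot profile, 30 wide x 120 long x 30 high mm, solid; starts loosely on the fixture plate, some 10 to 35 mm short of the end stop, a little askew, with gaps; from -y to +y blank_a, blank_b, blank_c; origin: centre of its underside; its own y runs along the 120 mm length, z up. 0.13 kg (varies by 30 %)
- blank_c: sawn piece of aluminium T-slot profile, 30 wide x 120 long x 30 high mm, solid; starts loosely on the fixture plate, some 10 to 35 mm short of the end stop, a little askew, with gaps; from -y to +y blank_a, blank_b, blank_c; origin: centre of its underside; its own y runs along the 120 mm length, z up. 0.13 kg (varies by 30 %)
- blank_d: the fourth, equal piece of profile, 30 wide x 120 long x 30 high mm, which lies on the bench to the left or right of the fixture; the free space for it on the plate, between blank_c and the jaw, is at least 80 mm wide; origin: centre of its underside; its own y runs along the 120 mm length, z up. 0.13 kg (varies by 30 %)
- nut_box: bystander: small clear plastic box of screws, 101 x 62 x 30 mm; origin: centre of its underside
- calipers: bystander: steel calipers lying flat, 64 x 215 x 13 mm; origin: centre of its underside
- black_marker: bystander: black felt marker lying flat, 12 x 137 x 14 mm; origin: centre of its underside
- note_block: bystander: white note pad, 145 x 100 x 14 mm; origin: centre of its underside
- orange_screwdriver: bystander: screwdriver with orange handle lying flat, 208 long mm; origin: centre of its underside
- bracket_1: bystander: die-cast corner bracket, 42 x 42 x 42 mm; origin: centre of its underside
- bracket_2: bystander: die-cast corner bracket, 42 x 42 x 42 mm; origin: centre of its underside

How it is judged:
By the outcome, as a careful person would: the job done as asked, in the order asked, and still so for the second after the job is handed in, with the robot touching nothing.
It also fails if it takes over 69 s, if anything falls off the work surface, if the arm or the gripper's body presses on something with over 40 N, if the wrist force passes 120 N, or if a joint passes its speed limit or range.

### The arm

A 6-joint arm with a two-finger parallel gripper is mounted at the origin on a cart in front of the work surface, level with it; the furniture and walls round the work are solid. World frame = base frame: x ahead of the robot, y to its left, z up, the work surface at z = 0. Lengths are in m, angles in degrees, forces in N, time in s.
With the tool pointing down it reaches from about 0.4 to 0.825 m from the base axis. Payload 7 kg.
Tool frame: the origin (TCP) lies at the very end of the fingers, on their centre line; the grasp point (between the pads) lies 19 mm behind it; z points along the fingers, y is the line along which they close (so a half turn about z gives the same grasp; the last joint's range is limited). The gripper opens to 88 mm and grips with 3 to 60 N. Pads are 19 mm wide; open, the fingers measure 130 mm over their backs; the gripper's body (78 mm by 193 mm) begins 47 mm behind the grasp point.
Start: joints at [-49.441, 20.546, 0.682, 0, -70.136, -16.507], TCP at [0.275, -0.616, 0.227] pointing down, gripper open.
Joint ranges: [-176.03, 176.03], [-82.01, 121.73], [-58.28, 71.71], [-173.87, 95.51], [-174.79, -0.11], [-173.66, 173.66]. Speed limits (degrees/s): [136.94, 136.94, 172.46, 180, 180, 180].

### API

Orientations are given as [roll, pitch, yaw] about the fixed x, y, z axes, in that order (R = Rz(yaw) Ry(pitch) Rx(roll)).
In Python, from plant import get_obs, snapshot, camera_params, close_job, boxes_of, cut_out, landmark_of gives the robot as it stands.
- The arm moves only by the shell command python3 -m inch 'ROWS' [OPENING]. ROWS is text: rows parted by semicolons, each of 6 numbers parted by spaces: the shift along the tool's x, y, z in units of 30 cm (1.0 is 30 cm), then the turn, a rotation vector about the tool's x, y, z in units of pi rad (1.0 is pi rad). A call has 1 to 10 rows; each row is the pose to reach, as a shift and turn from the pose commanded when the call began, along the tool's axes at that moment, turning the shorter way round; what a row does not reach only later rows make up. A row lasts 1/12 s, in which the tool goes at most 41.7 mm and 7.16 degrees, less where a joint would pass 70% of its speed; a pose out of reach is approached as far as the arm can. A call with a number of a shift or a turn outside -1 to 1 is refused whole. A call with a gripper value outside its range is refused whole. OPENING is the closure, from -1 (fully open) to 1 (shut), set as the call begins (- or left out, the last holds). The fingers move at their own pace and stop on an object; the grip force is fixed at half the most. Time passes only in rows, so rows that repeat a pose let the fingers close. It gives the time, the measured TCP pose, the force, the opening and the grip force at its end, in the units of the state.
- get_obs(): the state, without advancing time (a new reading comes with each control period).
- snapshot(name): name is "side" or "top"; returns the picture (384x512x3 uint8, red, green, blue); there is no depth.
- camera_params(name): a dict with "mtx" (3x3 intrinsics, pixels), "rvec" (rotation vector, rad) and "tvec" (3), from world to camera coordinates, as OpenCV has them. Camera axes: x right, y down, z forward; pixel columns grow to the right and rows downward; lengths in m; the calibration is good to about 2 mm. A picture is of the moment at which its call begins. camera_params takes no time and is no camera call.
- close_job(): hands the job in; it is judged then, once.
Trained networks look in the newest picture that a camera, given by its name, has taken for a name from the list of things; names that differ only in an ending like _2 or _b are one class to them, and where a whole thing is asked for, a point or a joint stands for the part that bears it (a point fixed in the world has none). Each returns a list of dicts, best first, with "p" (0 to 1); they miss things now and then, are a little off and sometimes report something else, mostly with a low value. They report only what shows in the picture. A call takes as long as a camera call.
- boxes_of(camera, thing): "rect" ([left, top, width, height] in pixels, round what is visible of it).
- cut_out(camera, thing): "pixels" (384x512 bool, what is visible of it) and "rect" ([left, top, width, height] in pixels, round what is visible of it).
- landmark_of(camera, thing): "uv" ([column, row] in pixels: a listed point, or the origin of a listed thing).
The state is a dict: "clock": time; "joint_pos": joint angles; "qvel": joint speeds; "tau": joint torques, N m; "tool_pos": TCP position; "orientation": TCP orientation; "force": force on the tool from outside, world axes, zero at the start; "moment": the same for the moment, N m; "opening": finger opening in m; "gripper_force": force on a finger pad.
Only numpy, scipy, OpenCV 4.12 (cv2) and the standard library are available. Lean on these libraries where they do the work, as an engineer would, in place of code of your own. Each camera call takes 0.05 s, during which the arm holds its last target. There are 200 camera calls.

## Working session

There is one attempt and no reset: what is moved stays moved. The work goes in short steps, Python scripts to look and compute and a shell command to move; the robot and the scene stay as the last step left them, time stands still between calls to the robot, and variables do not carry over. Pictures are saved under pics/ and viewed, at most 10 in all, crops included, and the job is handed in when it is done.

```bash
ls; mkdir -p pics
cat > h.py <<'E'
import numpy as np, cv2
from plant import *
def ray(cam,uv,z):
    p=camera_params(cam);R=cv2.Rodrigues(np.array(p['rvec'],float))[0];t=np.array(p['tvec'],float).ravel()
    d=R.T@np.linalg.solve(np.array(p['mtx'],float),[uv[0],uv[1],1.]);c=-R.T@t
    return c+d*(z-c[2])/d[2]
def proj(cam,P):
    p=camera_params(cam)
    return cv2.projectPoints(np.array(P,float).reshape(-1,1,3),np.array(p['rvec'],float),np.array(p['tvec'],float),np.array(p['mtx'],float),None)[0].reshape(-1,2)
def save(cam,n):
    im=snapshot(cam);cv2.imwrite(f'pics/{n}.png',im[:,:,::-1]);return im
E
python3 - <<'E'
from h import *
a=save('top','top0');b=save('side','side0')
for c in('top','side'):
    p=camera_params(c);R=cv2.Rodrigues(np.array(p['rvec'],float))[0];print(c,-R.T@np.array(p['tvec']).ravel(),R[2],p['mtx'][0])
    for n in('end_stop','side_bar','jaw_push','blank_a','fixture'):
        print(c,n,[(np.round(d['uv'],1).tolist(),round(d['p'],2),np.round(ray(c,d['uv'],{'end_stop':.01,'side_bar':.01,'jaw_push':.0235,'blank_a':.01,'fixture':0}[n]),4).tolist()) for d in landmark_of(c,n)][:6])
print(get_obs())
E
```

```text
pics
top [0.35939659 0.03708843 1.7258158 ] [ 0.11558014 -0.0064342  -0.99327732] [411.96323221   0.         251.14993456]
top end_stop [([188.7, 199.7], 0.71, [0.5496, 0.2874, 0.01]), ([263.7, 170.5], 0.7, [0.6732, -0.0273, 0.01]), ([298.9, 191.0], 0.15, [0.5856, -0.1748, 0.01])]
top side_bar [([295.0, 191.6], 0.77, [0.5831, -0.1584, 0.01]), ([266.4, 192.1], 0.44, [0.5812, -0.0381, 0.01])]
top jaw_push [([235.8, 181.8], 0.61, [0.623, 0.09, 0.0235])]
top blank_a [([183.8, 198.1], 0.78, [0.5564, 0.308, 0.01]), ([278.2, 193.5], 0.67, [0.5752, -0.0877, 0.01]), ([361.8, 182.8], 0.55, [0.62, -0.4409, 0.01]), ([267.1, 192.9], 0.54, [0.5778, -0.0411, 0.01]), ([284.2, 191.6], 0.52, [0.5832, -0.113, 0.01])]
top fixture [([263.4, 191.0], 0.76, [0.5872, -0.0259, 0.0]), ([288.9, 190.5], 0.72, [0.5891, -0.1338, 0.0])]
side [ 0.43869757 -0.9592496   0.85105895] [ 0.07977974  0.78598811 -0.61307249] [364.16420554   0.         258.19975873]
side end_stop [([299.2, 222.3], 0.92, [0.6735, -0.0515, 0.01]), ([261.2, 140.4], 0.3, [0.5989, 0.5188, 0.01])]
side side_bar [([279.9, 246.3], 0.67, [0.5919, -0.
[... 419 characters left out ...]
[0.5909, -0.0761, 0.0])]
{'clock': 0.6, 'joint_pos': array([-4.94398157e+01,  2.05430571e+01,  6.81168888e-01,  1.99505765e-03,
       -7.01343111e+01, -1.65071327e+01]), 'qvel': array([-0.01918056,  0.0143312 ,  0.04726014, -0.06240926, -0.02521479,
       -0.00653309]), 'tau': array([ 4.15660134e-04, -5.81991112e+01,  2.93179572e+01,  6.99960440e+00,
        1.24394803e-02, -2.99708734e-05]), 'tool_pos': array([ 0.27508781, -0.61638633,  0.22659882]), 'orientation': array([-1.79995823e+02, -7.19135104e-04, -1.55946271e+02]), 'force': array([ 0.15337813, -0.13247391, -0.1274384 ]), 'moment': array([ 0.02212924,  0.03280442, -0.01139742]), 'gripper_force': 0.0, 'opening': 0.0879087939328376}
```

Run:
```python
import cv2
a=cv2.imread('pics/top0.png');cv2.imwrite('pics/top0c.png',cv2.resize(a[130:270,150:350],None,fx=4,fy=4,interpolation=cv2.INTER_CUBIC))
b=cv2.imread('pics/side0.png');cv2.imwrite('pics/side0c.png',cv2.resize(b[120:300,180:380],None,fx=3.3,fy=3.3,interpolation=cv2.INTER_CUBIC))
```

```text
(no output)
```

View pics/top0c.png

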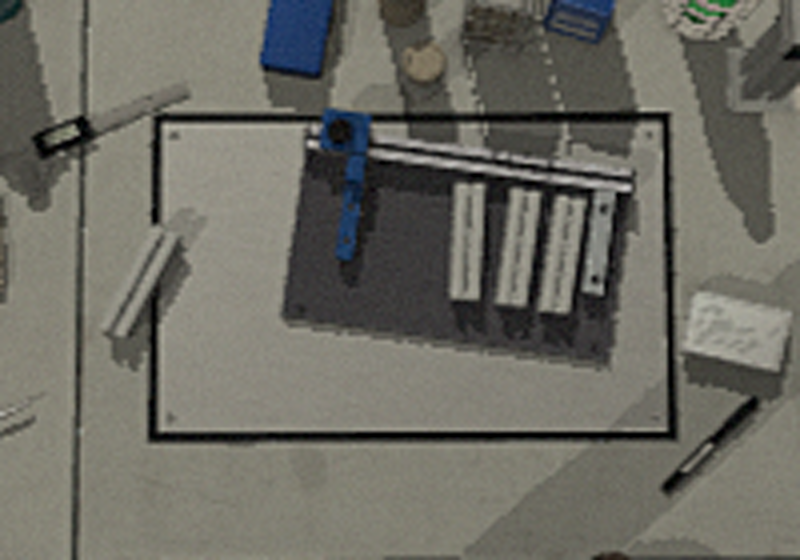

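View pics/side0.png

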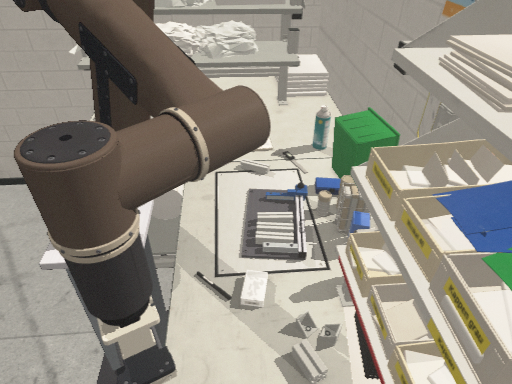

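```bash
cat >> h.py <<'E'
from scipy.optimize import minimize
S=4
def cover(cam,boxes,pose):
    # boxes: list of (x0,x1,y0,y1,z0,z1) in local frame; pose x,y,yaw
    im=np.zeros((384*S,512*S),np.uint8);c,s=np.cos(pose[2]),np.sin(pose[2])
    for b in boxes:
        P=np.array([[x,y,z] for x in b[:2] for y in b[2:4] for z in b[4:]])
        W=np.c_[pose[0]+c*P[:,0]-s*P[:,1],pose[1]+s*P[:,0]+c*P[:,1],P[:,2]]
        uv=(proj(cam,W)+.5)*S-.5
        cv2.fillConvexPoly(im,cv2.convexHull(np.round(uv*16).astype(np.int32)),1,shift=4)
    return im.reshape(384,S,512,S).mean((1,3))
def fit(boxes,p0,masks,care={}):
    sc=np.array([.01,.01,.05])
    def f(q):
        return sum((np.abs(cover(c,boxes,p0+q*sc)-m)**2*care.get(c,1)).sum()/max(m.sum(),1) for c,m in masks.items())
    r=minimize(f,np.zeros(3),method='Nelder-Mead',options=dict(initial_simplex=np.array([[0,0,0],[1,0,0],[0,1,0],[0,0,1]])-.3,maxiter=150,xatol=.01,fatol=1e-4))
    return p0+r.x*sc,r.fun
BL=lambda z:[(-.06,.06,-.015,.015,z,z+.03)]   # long axis = local x
FX=[(-.1,.1,-.173,.173,0,.01),(.075,.1,-.173,.173,.01,.035),(-.034,.074,-.155,-.135,.01,.034)]
E
python3 - <<'E'
from h import *
import pickle
D={}
for c in('top','side'):
    D[c,'img']=snapshot(c)
    for n in('blank_a','fixture','jaw'):
        D[c,n]=cut_out(c,n)
        for d in D[c,n]: print(c,n,round(d['p'],2),np.round(d['rect']).tolist(),d['pixels'].sum())
pickle.dump(D,open('d.pkl','wb'))
E
```

```text
top blank_a 0.68 [273.0, 178.0, 9.0, 31.0] 224
top blank_a 0.53 [176.0, 188.0, 16.0, 24.0] 217
top blank_a 0.52 [282.0, 176.0, 14.0, 33.0] 226
top blank_a 0.49 [262.0, 177.0, 9.0, 30.0] 213
top blank_a 0.24 [222.0, 158.0, 89.0, 61.0] 3551
top fixture 0.75 [219.0, 158.0, 93.0, 60.0] 3414
top jaw 0.8 [231.0, 157.0, 11.0, 38.0] 300
top jaw 0.19 [320.0, 231.0, 23.0, 22.0] 64
side blank_a 0.91 [257.0, 212.0, 32.0, 13.0] 360
side blank_a 0.84 [253.0, 233.0, 39.0, 12.0] 367
side blank_a 0.74 [260.0, 224.0, 36.0, 12.0] 349
side blank_a 0.65 [242.0, 160.0, 27.0, 12.0] 270
side blank_a 0.38 [243.0, 184.0, 66.0, 77.0] 3029
side fixture 0.65 [245.0, 184.0, 64.0, 78.0] 3008
side jaw 0.64 [267.0, 186.0, 41.0, 17.0] 374
```

```bash
cat > fitall.py <<'E'
from h import *
import pickle
def grab():
    D={}
    for c in('top','side'):
        D[c,'img']=snapshot(c)
        for n in('blank_a','fixture','jaw'): D[c,n]=cut_out(c,n)
    pickle.dump(D,open('d.pkl','wb'));return D
def near(D,c,n,xyz,tol=12):
    uv=proj(c,xyz)[0];best=None
    for d in D[c,n]:
        if n=='blank_a' and d['pixels'].sum()>600: continue
        ctr=np.argwhere(d['pixels']).mean(0)[::-1]
        e=np.hypot(*(ctr-uv))
        if e<tol and(best is None or e<best[0]): best=(e,d['pixels'])
    return None if best is None else best[1]
E
python3 - <<'E'
from fitall import *
D=pickle.load(open('d.pkl','rb'))
M={};care={}
for c in('top','side'):
    m=D[c,'fixture'][0]['pixels'].copy()
    for d in D[c,'blank_a']:
        if d['pixels'].sum()<600 : m|=d['pixels'] if d['rect'][0]>219 else False
    M[c]=m.astype(float)
    j=D[c,'jaw'][0]['pixels'].astype(np.uint8);k=cv2.dilate((j|sum(d['pixels'] for d in D[c,'blank_a'] if d['pixels'].sum()<600).astype(np.uint8)).astype(np.uint8),np.ones((5,5)));care[c]=1-(k>0)
p0=np.array([.585,-.027,-.1])
for mm in(M,{'top':M['top']},{'side':M['side']}):
    F,e=fit(FX,p0,mm,care);print('fixture',np.round(F,4),np.degrees(F[2]).round(2),round(e,3))
for nm,p,z in(('a',[.58,-.113,-.12],.01),('b',[.58,-.082,-.1],.01),('c',[.58,-.03,-.1],.01),('d',[.55,.285,-.6],0)):
    ms={c:near(D,c,'blank_a',[p[0],p[1],z+.025]) for c in('top','side')}
    for keys in(('top','side'),('top',),('side',)):
        mm={c:ms[c].astype(float) for c in keys if ms[c] is not None}
        cr={c:1-((sum(d['pixels'] for d in D[c,'blank_a'] if d['pixels'].sum()<600)>0)&~ms[c]) for c in mm}
        q,e=fit(BL(z),np.array(p),mm,cr);print(nm,keys,np.round(q,4),np.degrees(q[2]).round(1),round(e,3))
E
```

```text
fixture [ 0.5893 -0.0289 -0.1416] -8.11 0.048
fixture [ 0.5875 -0.0298 -0.1459] -8.36 0.013
fixture [ 0.591 -0.026 -0.144] -8.25 0.021
a ('top', 'side') [ 0.5815 -0.0918 -0.1379] -7.9 0.147
a ('top',) [ 0.5803 -0.0915 -0.1406] -8.1 0.036
a ('side',) [ 0.5878 -0.077  -0.2491] -14.3 0.076
b ('top', 'side') [ 0.5822 -0.0917 -0.1313] -7.5 0.148
b ('top',) [ 0.5803 -0.0917 -0.1401] -8.0 0.036
b ('side',) [ 0.586  -0.0756 -0.127 ] -7.3 0.053
c ('top', 'side') [ 0.5879 -0.0384 -0.0584] -3.3 0.112
c ('top',) [ 0.5878 -0.0383 -0.053 ] -3.0 0.049
c ('side',) [ 0.5906 -0.039  -0.0892] -5.1 0.037
d ('top', 'side') [ 0.5499  0.3005 -0.5043] -28.9 0.215
d ('top',) [ 0.5466  0.3022 -0.5005] -28.7 0.131
d ('side',) [ 0.5513  0.3003 -0.5613] -32.2 0.086
```

```bash
cat >> fitall.py <<'E'
def blanks(D,seeds,verbose=True):
    out={}
    for nm,p,z in seeds:
        ms={c:near(D,c,'blank_a',[p[0],p[1],z+.025]) for c in('top','side')}
        for keys in(('top','side'),('top',),('side',)):
            mm={c:ms[c].astype(float) for c in keys if ms[c] is not None}
            if not mm: continue
            cr={c:1-((sum(d['pixels'] for d in D[c,'blank_a'] if d['pixels'].sum()<600)>0)&~ms[c]) for c in mm}
            q,e=fit(BL(z),np.array(p),mm,cr);print(nm,keys,np.round(q,4),np.degrees(q[2]).round(1),round(e,3))
            if len(keys)==2: out[nm]=q
    return out
def overlay(D,items,fn,wins={'top':(215,150,100,75),'side':(235,175,100,75)},k=6):
    ims=[]
    for c,(x,y,w,h) in wins.items():
        im=cv2.resize(np.ascontiguousarray(D[c,'img'][y:y+h,x:x+w,::-1]),None,fx=k,fy=k,interpolation=cv2.INTER_CUBIC)
        for boxes,pose,col in items:
            cc,s=np.cos(pose[2]),np.sin(pose[2])
            for b in boxes:
              for z in b[4:]:
                P=np.array([[b[i],b[j],z] for i,j in((0,2),(1,2),(1,3),(0,3))])
                W=np.c_[pose[0]+cc*P[:,0]-s*P[:,1],pose[1]+s*P[:,0]+cc*P[:,1],P[:,2]]
                uv=(proj(c,W)-[x,y]+.5)*k-.5
                cv2.polylines(im,[np.round(uv).astype(np.int32)],True,col if z==b[5] else tuple(v//2 for v in col),1)
        ims.append(im)
    cv2.imwrite(fn,np.hstack(ims) if im.shape[1]*2<=800 else cv2.resize(np.vstack(ims),None,fx=min(1,600/(2*im.shape[0])),fy=min(1,600/(2*im.shape[0])),interpolation=cv2.INTER_AREA))
E
python3 - <<'E'
from fitall import *
D=pickle.load(open('d.pkl','rb'))
r=blanks(D,(('a',[.575,-.138,-.12],.01),('b',[.58,-.092,-.14],.01)))
F=[.5893,-.0285,-.144]
its=[(FX,F,(0,255,255))]+[(BL(.01),q,(0,255,0)) for q in r.values()]+[(BL(.01),[.5879,-.0384,-.055],(0,255,0))]
overlay(D,its,'pics/ov1.png',{'top':(215,150,100,75)},8)
overlay(D,its,'pics/ov2.png',{'side':(235,175,100,92)},8)
for i in(1,2):
    a=cv2.imread(f'pics/ov{i}.png');print(a.shape)
E
```

```text
a ('top', 'side') [ 0.5756 -0.1369 -0.1556] -8.9 0.45
a ('top',) [ 0.5726 -0.137  -0.1597] -9.2 0.044
a ('side',) [ 0.578  -0.1224 -0.1056] -6.1 0.122
b ('top', 'side') [ 0.5816 -0.0916 -0.1439] -8.2 0.144
b ('top',) [ 0.5802 -0.0916 -0.1452] -8.3 0.035Traceback (most recent call last):
  File "<stdin>", line 3, in <module>
  File "fitall.py", line 25, in blanks
    q,e=fit(BL(z),np.array(p),mm,cr);print(nm,keys,np.round(q,4),np.degrees(q[2]).round(1),round(e,3))
        ~~~^^^^^^^^^^^^^^^^^^^^^^^^^
  File "h.py", line 27, in fit
    r=minimize(f,np.zeros(3),method='Nelder-Mead',options=dict(initial_simplex=np.array([[0,0,0],[1,0,0],[0,1,0],[0,0,1]])-.3,maxiter=150,xatol=.01,fatol=1e-4))
    res = _minimize_neldermead(fun, x0, args, callback, bounds=bounds,
                               **options)
    fxr = func(xr)
    fx = function(np.copy(x), *(wrapper_args + args))
  File "h.py", line 26, in f
    return sum((np.abs(cover(c,boxes,p0+q*sc)-m)**2*care.get(c,1)).sum()/max(m.sum(),1) for c,m in masks.items())
  File "h.py", line 26, in <genexpr>
    return sum((np.abs(cover(c,boxes,p0+q*sc)-m)**2*care.get(c,1)).sum()/max(m.sum(),1) for c,m in masks.items())
                       ~~~~~^^^^^^^^^^^^^^^^^
  File "h.py", line 20, in cover
    uv=(proj(cam,W)+.5)*S-.5
        ~~~~^^^^^^^
  File "h.py", line 8, in proj
    p=camera_params(cam)
ValueError: time passes only in moves, steps and waits
```

```bash
sed -i 's/^def ray/import functools\ncamera_params=functools.lru_cache(camera_params)\ndef ray/' h.py
python3 - <<'E'
from fitall import *
D=pickle.load(open('d.pkl','rb'))
r={'a':[.5756,-.1369,-.1556],'b':[.5816,-.0916,-.144]}
F=[.5893,-.0285,-.144]
its=[(FX,F,(0,255,255))]+[(BL(.01),q,(0,255,0)) for q in r.values()]+[(BL(.01),[.5879,-.0384,-.055],(0,255,0))]
overlay(D,its,'pics/ov1.png',{'top':(215,150,100,75)},8)
overlay(D,its,'pics/ov2.png',{'side':(240,180,75,85)},7)
for i in(1,2):
    a=cv2.imread(f'pics/ov{i}.png');print(a.shape)
E
```

```text
(300, 400, 3)
(300, 265, 3)
```

View pics/ov1.png

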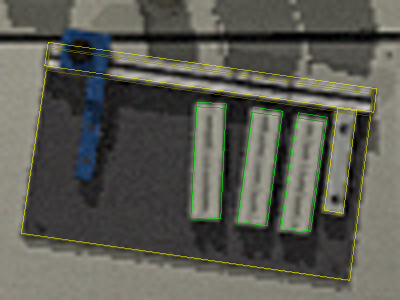

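View pics/ov2.png

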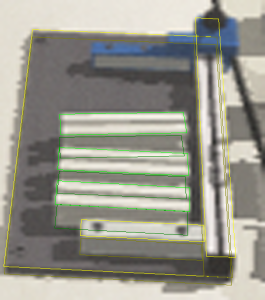

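The overlays fit within about 1 px: the fixture is at (0.589, -0.0285) with yaw -8.2°. Blanks a, b and c lie at top-view px ~(290,193), (279,192) and (267,190), with the jaw at px (237,178). Blank d lies left at px (184,200), near (0.549, 0.301) with its long axis at about -30°.

```bash
cat > row.py <<'E'
import sys
from h import *
from scipy.spatial.transform import Rotation as R
# row.py x y z yaw [fx] : units of a move from the present pose; with fx, x y z are fixture coordinates and yaw relative to the fixture
F=np.array([.589,-.0285,np.radians(-8.2)])
def tofix(p):
    c,s=np.cos(F[2]),np.sin(F[2]);d=np.array(p[:2])-F[:2];return np.array([c*d[0]+s*d[1],-s*d[0]+c*d[1],p[2]])
if __name__=='__main__':
    for a in sys.argv[1:]:
        v=a.split();x,y,z,w=map(float,v[:4])
        if len(v)>4:
            c,s=np.cos(F[2]),np.sin(F[2]);x,y=F[0]+c*x-s*y,F[1]+s*x+c*y;w+=np.degrees(F[2])
        o=get_obs();R0=R.from_euler('xyz',o['orientation'],degrees=True);R1=R.from_euler('xyz',[180,0,w],degrees=True)
        print(np.round(R0.inv().apply(np.array([x,y,z])-o['tool_pos'])/.3,4),np.round((R0.inv()*R1).as_rotvec()/np.pi,4),'world',np.round([x,y,z,w],4))
E
python3 row.py ".549 .301 .2 149.5" ".549 .301 .12 149.5"
```

```text
[-2.0801  2.4203  0.0886] [ 0.     -0.      0.3031] world [  0.549   0.301   0.2   149.5  ]
[-2.0801  2.4203  0.3552] [ 0.     -0.      0.3031] world [5.490e-01 3.010e-01 1.200e-01 1.495e+02]
```

```bash
r="" ; python3 -m inch '-0.7 0.8 0.03 0 0 0;-0.7 0.8 0.03 0 0 0;-0.7 0.8 0.03 0 0 0;-0.7 0.8 0.03 0 0 0;-0.7 0.8 0.03 0 0 0;-0.7 0.8 0.03 0 0 0;-0.7 0.8 0.03 0 0 0;-0.7 0.8 0.03 0 0 0;-0.7 0.8 0.03 0 0 0' -1
python3 -m inch '-0.7 0.8 0.03 0 0 0;-0.7 0.8 0.03 0 0 0;-0.7 0.8 0.03 0 0 0;-0.7 0.8 0.03 0 0 0;-0.7 0.8 0.03 0 0 0;-0.7 0.8 0.03 0 0 0;-0.7 0.8 0.03 0 0 0;-0.7 0.8 0.03 0 0 0;-0.7 0.8 0.03 0 0 0'
python3 -m inch '-0.68 0.82 0.22 0 0 0.3;-0.68 0.82 0.22 0 0 0.3;-0.68 0.82 0.22 0 0 0.3;-0.68 0.82 0.22 0 0 0.3;-0.68 0.82 0.22 0 0 0.3;-0.68 0.82 0.22 0 0 0.3;-0.68 0.82 0.22 0 0 0.3;-0.68 0.82 0.22 0 0 0.3;-0.68 0.82 0.22 0 0 0.3;-0.68 0.82 0.22 0 0 0.3'
python3 row.py ".549 .301 .12 149.5" ".549 .301 .008 149.5"
```

```text
clock: 1.75
tool_pos: [0.37, -0.308, 0.2181]
orientation: [-180.0, 0.1, -155.7]
force: [-0.5, 1.0, -0.2]
opening: 0.0872
gripper_force: 0.0
clock: 2.5
tool_pos: [0.4648, -0.0032, 0.2087]
orientation: [-180.0, 0.1, -155.7]
force: [0.2, -0.1, 0.7]
opening: 0.0877
gripper_force: 0.0
clock: 3.33
tool_pos: [0.5492, 0.302, 0.1409]
orientation: [-179.9, -0.0, 150.2]
force: [-0.1, -0.7, -0.2]
opening: 0.0879
gripper_force: 0.0
[-0.0012 -0.0032  0.0696] [-0.0007 -0.0002  0.0036] world [5.490e-01 3.010e-01 1.200e-01 1.495e+02]
[-0.0014 -0.0023  0.4429] [-0.0007 -0.0002  0.0036] world [5.490e-01 3.010e-01 8.000e-03 1.495e+02]
```

Now lower and grip.

```bash
python3 -m inch '0 0 0.38 0 0 0.003;0 0 0.38 0 0 0.003;0 0 0.38 0 0 0.003;0 0 0.44 0 0 0.003;0 0 0.44 0 0 0.003;0 0 0.44 0 0 0.003'
python3 -m inch '0 0 0 0 0 0;0 0 0 0 0 0;0 0 0 0 0 0;0 0 0 0 0 0;0 0 0 0 0 0;0 0 0 0 0 0;0 0 0 0 0 0;0 0 0 0 0 0' 1
python3 -c "
from h import *
o=get_obs();print(o['tool_pos'],o['moment'])"
```

```text
clock: 3.83
tool_pos: [0.5491, 0.2996, 0.0105]
orientation: [-179.9, -0.0, 149.5]
force: [0.6, -0.0, 1.6]
opening: 0.088
gripper_force: 0.0
clock: 4.5
tool_pos: [0.549, 0.301, 0.0106]
orientation: [180.0, -0.0, 149.5]
force: [0.0, -0.0, -0.3]
opening: 0.04
gripper_force: 0.0
[0.54897906 0.30097092 0.01061976] [-0.04501384 -0.03563153 -0.02038981]
```

```bash
python3 -m inch '0 0 0 0 0 0;0 0 0 0 0 0;0 0 0 0 0 0;0 0 0 0 0 0;0 0 0 0 0 0' 1
python3 -m inch '0 0 -0.2 0 0 0;0 0 -0.4 0 0 0;0 0 -0.4 0 0 0;0 0 -0.4 0 0 0' 1
python3 - <<'E'
from fitall import *
D=grab();o=get_obs();print(o['tool_pos'],o['orientation'],o['opening'],o['force'])
p=o['tool_pos']
m=near(D,'top','blank_a',[p[0],p[1],p[2]+.02],15);s=near(D,'side','blank_a',[p[0],p[1],p[2]+.01],15);print(m is None,s is None)
cv2.imwrite('pics/g.png',np.hstack([cv2.resize(D['top','img'][150:230,140:240,::-1],None,fx=4,fy=4),cv2.resize(D['side','img'][110:190,200:300,::-1],None,fx=4,fy=4)]))
E
python3 row.py "-0.01 0.058 0.15 180 f"
```

```text
clock: 4.92
tool_pos: [0.5492, 0.3011, 0.0106]
orientation: [180.0, 0.0, 149.5]
force: [0.4, 1.5, -0.0]
opening: 0.0296
gripper_force: 29.7
clock: 5.25
tool_pos: [0.5524, 0.3032, 0.1387]
orientation: [179.4, 0.3, 149.6]
force: [1.4, 0.2, 0.6]
opening: 0.0297
gripper_force: 29.7
[0.54838598 0.30029425 0.12892899] [-1.79840333e+02 -4.55838114e-02  1.49504420e+02] 0.03021850268593476 [ 0.53949225  0.33052136 -2.15407446]
True False
[-0.5686 -0.7096 -0.0687] [-0.0008 -0.0004 -0.1239] world [5.874e-01 3.030e-02 1.500e-01 1.718e+02]
```

View pics/g.png

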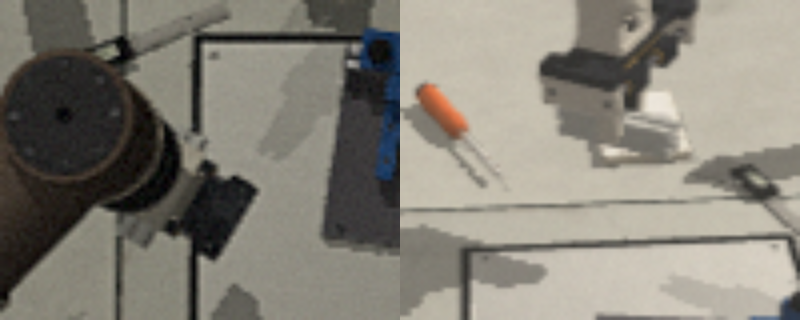

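```bash
python3 -m inch '0 0 -0.07 0 0 0;-0.56 -0.71 -0.07 0 0 -0.124;-0.56 -0.71 -0.07 0 0 -0.124;-0.56 -0.71 -0.07 0 0 -0.124;-0.56 -0.71 -0.07 0 0 -0.124;-0.56 -0.71 -0.07 0 0 -0.124;-0.56 -0.71 -0.07 0 0 -0.124;-0.56 -0.71 -0.07 0 0 -0.124;-0.56 -0.71 -0.07 0 0 -0.124;-0.56 -0.71 -0.07 0 0 -0.124' 1
python3 row.py "-0.01 0.058 0.05 180 f"  "-0.01 0.058 0.0215 180 f"
python3 - <<'E'
from fitall import *
from row import tofix
D=grab();o=get_obs();print(tofix(o['tool_pos']))
its=[]
cv2.imwrite('pics/h.png',np.hstack([cv2.resize(D[c,'img'][y:y+80,x:x+100,::-1],None,fx=4,fy=4) for c,x,y in(('top',215,145),('side',225,165))]))
E
```

```text
clock: 6.48
tool_pos: [0.5854, 0.0305, 0.1507]
orientation: [-180.0, -0.1, 171.7]
force: [-0.6, 0.0, -2.0]
opening: 0.0301
gripper_force: 29.7
[-0.0069  0.0005  0.3356] [-0.0002 -0.0004 -0.0007] world [5.874e-01 3.030e-02 5.000e-02 1.718e+02]
[-0.0071  0.0006  0.4306] [-0.0002 -0.0004 -0.0007] world [5.874e-01 3.030e-02 2.150e-02 1.718e+02]
[-0.01206305  0.06040863  0.15150422]
```

View pics/h.png

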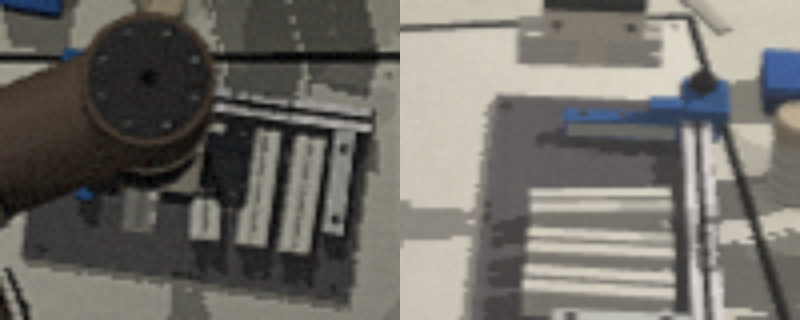

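```bash
python3 -m inch '0 0 0.33 0 0 0;0 0 0.33 0 0 0;0 0 0.33 0 0 0;0 0 0.33 0 0 0;0 0 0.33 0 0 0' 1
for i in 1 2; do python3 row.py "-0.01 0.058 0.0215 180 f"; done
```

```text
clock: 7.3
tool_pos: [0.5856, 0.0323, 0.0522]
orientation: [-179.9, -0.1, 171.9]
force: [0.5, 0.1, -1.0]
opening: 0.0299
gripper_force: 29.7
[-0.0069 -0.0055  0.1025] [-0.0004 -0.0004  0.0005] world [5.874e-01 3.030e-02 2.150e-02 1.718e+02]
[-0.0069 -0.0055  0.1025] [-0.0004 -0.0004  0.0005] world [5.874e-01 3.030e-02 2.150e-02 1.718e+02]
```

```bash
python3 -m inch '-0.005 -0.006 0.05 0 0 0;-0.005 -0.006 0.08 0 0 0;-0.005 -0.006 0.1 0 0 0;-0.005 -0.006 0.1 0 0 0' 1
python3 -m inch '0 0 0 0 0 0;-0.02 0 0 0 0 0;-0.02 0 0 0 0 0;-0.03 0 0 0 0 0;-0.03 0 0 0 0 0' 1
python3 row.py "0.015 0.058 0.0215 180 f"
```

```text
clock: 7.63
tool_pos: [0.5867, 0.0302, 0.0224]
orientation: [-180.0, -0.0, 171.8]
force: [-0.4, -0.1, -2.3]
opening: 0.0299
gripper_force: 29.7
clock: 8.05
tool_pos: [0.5967, 0.0289, 0.023]
orientation: [180.0, 0.1, 171.8]
force: [0.9, 0.1, -2.9]
opening: 0.0297
gripper_force: 29.7
[-0.0518  0.0004  0.005 ] [0.0001 0.0003 0.0002] world [6.121e-01 2.680e-02 2.150e-02 1.718e+02]
```

```bash
python3 -m inch '-0.015 0 0.004 0 0 0;-0.03 0 0.004 0 0 0;-0.035 0 0.004 0 0 0;-0.035 0 0.004 0 0 0' 1
python3 -m inch '-0.005 0 0 0 0 0;-0.005 0 0 0 0 0' 1
python3 -m inch '-0.005 0 0 0 0 0;-0.005 0 0 0 0 0' 1
python3 -m inch '-0.005 0 0 0 0 0;-0.005 0 0 0 0 0' 1
python3 row.py "0.015 0.058 0.0215 180 f"
```

```text
clock: 8.38
tool_pos: [0.6068, 0.0273, 0.0212]
orientation: [-180.0, 0.0, 171.8]
force: [-0.3, -0.4, -2.3]
opening: 0.0296
gripper_force: 29.7
clock: 8.55
tool_pos: [0.6078, 0.0271, 0.0213]
orientation: [-180.0, -0.0, 171.8]
force: [0.0, 0.3, -1.3]
opening: 0.0298
gripper_force: 29.7
clock: 8.72
tool_pos: [0.6094, 0.0269, 0.0214]
orientation: [180.0, 0.0, 171.8]
force: [-0.9, 0.7, -1.5]
opening: 0.0302
gripper_force: 29.7
clock: 8.88
tool_pos: [0.6109, 0.0268, 0.0214]
orientation: [180.0, 0.0, 171.8]
force: [-0.0, -0.8, -1.6]
opening: 0.0297
gripper_force: 29.7
[-0.0039  0.0006 -0.0003] [0.     0.0001 0.0002] world [6.121e-01 2.680e-02 2.150e-02 1.718e+02]
```

```bash
for i in 1; do python3 -m inch '-0.007 0 0 0 0 0;-0.007 0 0 0 0 0' 1
python3 -m inch '-0.007 0 0 0 0 0;-0.007 0 0 0 0 0' 1
python3 -m inch '-0.007 0 0 0 0 0;-0.007 0 0 0 0 0' 1
python3 -m inch '-0.007 0 0 0 0 0;-0.007 0 0 0 0 0' 1; done | grep -v -e orient -e open -e clock
python3 row.py "0.015 0.058 0.0215 180 f"
```

```text
tool_pos: [0.6131, 0.0264, 0.0214]
force: [-0.0, 0.4, -1.9]
gripper_force: 29.7
tool_pos: [0.6134, 0.026, 0.0208]
force: [-4.4, 1.8, -0.9]
gripper_force: 29.7
tool_pos: [0.6135, 0.0259, 0.0206]
force: [-11.6, 5.3, 4.8]
gripper_force: 29.8
tool_pos: [0.6136, 0.0258, 0.0206]
force: [-18.9, 9.4, 11.6]
gripper_force: 29.9
[ 0.0052  0.0024 -0.003 ] [-0.0006 -0.003  -0.0001] world [6.121e-01 2.680e-02 2.150e-02 1.718e+02]
```

```bash
python3 -m inch '0.018 0 0 0 0 0;0.018 0 0 0 0 0' 1
python3 -m inch '0 0 0 0 0 0;0 0 0 0 0 0;0 0 0 0 0 0;0 0 0 0 0 0' 0.05
python3 -m inch '0 0 -0.1 0 0 0;0 0 -0.3 0 0 0;0 0 -0.3 0 0 0;0 0 -0.3 0 0 0;0 0 -0.3 0 0 0'  0.05
python3 row.py "-0.2 -0.09 0.11 180 f"
```

```text
clock: 9.72
tool_pos: [0.6131, 0.0265, 0.0214]
orientation: [180.0, -0.0, 171.9]
force: [-0.7, 1.0, -1.6]
opening: 0.0295
gripper_force: 29.8
clock: 10.05
tool_pos: [0.6142, 0.0262, 0.0215]
orientation: [180.0, 0.0, 171.8]
force: [-0.2, 0.3, 0.7]
opening: 0.0413
gripper_force: 0.0
clock: 10.47
tool_pos: [0.6147, 0.0265, 0.113]
orientation: [179.9, 0.2, 171.8]
force: [0.2, -0.7, -0.9]
opening: 0.0416
gripper_force: 0.0
[ 0.7256 -0.4935  0.0071] [0.0005 0.001  0.0001] world [ 3.782e-01 -8.910e-02  1.100e-01  1.718e+02]
```

```bash
python3 -m inch '0.4 0 0 0 0 0;0.4 0 0 0 0 0;0.4 0 0 0 0 0;0.4 -0.5 0 0 0 0;0.4 -0.5 0 0 0 0;0.4 -0.5 0 0 0 0;0.4 -0.5 0 0 0 0;0.4 -0.5 0 0 0 0;0.4 -0.5 0 0 0 0' 1
python3 - <<'E'
from fitall import *
D=grab()
for c in('top','side'):
  print(c,[(np.round(d['rect']).tolist(),round(d['p'],2)) for d in D[c,'blank_a']])
cv2.imwrite('pics/i.png',np.hstack([cv2.resize(D[c,'img'][y:y+80,x:x+100,::-1],None,fx=4,fy=4) for c,x,y in(('top',215,145),('side',225,175))]))
r=blanks(D,[('d',[.613,.027,-.143],.01)])
E
python3 row.py "-0.09 -0.108 0.11 180 f"
```

```text
clock: 11.22
tool_pos: [0.4726, -0.1064, 0.1104]
orientation: [-180.0, -0.1, 171.7]
force: [-0.3, 0.6, -0.4]
opening: 0.0004
gripper_force: 0.0
top [([249.0, 173.0, 4.0, 26.0], 0.77), ([266.0, 179.0, 5.0, 19.0], 0.61), ([284.0, 179.0, 12.0, 18.0], 0.59), ([276.0, 180.0, 6.0, 18.0], 0.55)]
side [([263.0, 201.0, 31.0, 8.0], 0.87), ([258.0, 221.0, 37.0, 15.0], 0.79), ([258.0, 231.0, 37.0, 13.0], 0.75), ([258.0, 213.0, 31.0, 11.0], 0.67)]
d ('top', 'side') [ 0.6094  0.0233 -0.119 ] -6.8 0.297
d ('top',) [ 0.6094  0.023  -0.1246] -7.1 0.098
d ('side',) [ 0.611   0.0244 -0.1269] -7.3 0.19
[-0.0441 -0.0546  0.0042] [ 0.     -0.      0.0005] world [ 4.845e-01 -1.226e-01  1.100e-01  1.718e+02]
```

View pics/i.png

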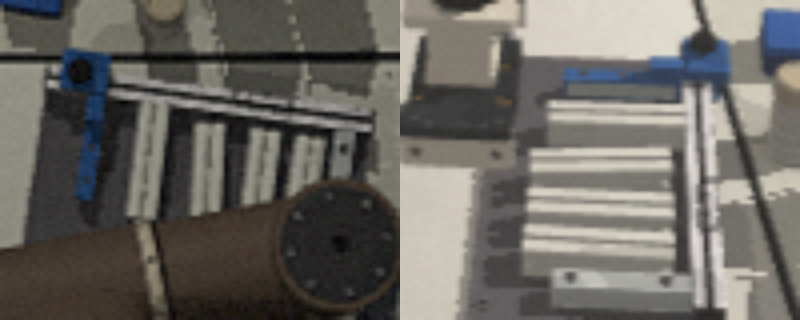

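Blank d sits against the end stop (top crop ~(148,160)), and a, b and c are undisturbed. Next I go behind blank a and push.

```bash
python3 -m inch '-0.01 -0.055 0 0 0 0;-0.01 -0.055 0.1 0 0 0;-0.01 -0.055 0.3 0 0 0;-0.01 -0.055 0.3 0 0 0;-0.01 -0.055 0.3 0 0 0;-0.01 -0.055 0.3 0 0 0' 1
python3 row.py "-0.065 -0.108 0.02 180 f" "-0.0545 -0.108 0.02 180 f"
```

```text
clock: 12.12
tool_pos: [0.4738, -0.1218, 0.0209]
orientation: [-179.9, -0.1, 171.9]
force: [0.6, -0.2, -0.1]
opening: 0.0004
gripper_force: 0.0
[-0.1191  0.0024  0.0028] [-0.0003 -0.0008  0.0005] world [ 5.093e-01 -1.261e-01  2.000e-02  1.718e+02]
[-0.1541  0.0023  0.0028] [-0.0003 -0.0008  0.0005] world [ 5.197e-01 -1.276e-01  2.000e-02  1.718e+02]
```

```bash
(python3 -m inch '-0.03 0 0 0 0 0;-0.05 0 0 0 0 0;-0.065 0 0 0 0 0;-0.08 0 0 0 0 0;-0.095 0 0 0 0 0;-0.11 0 0 0 0 0;-0.12 0 0 0 0 0;-0.13 0 0 0 0 0;-0.14 0 0 0 0 0;-0.14 0 0 0 0 0' 1
python3 -m inch '-0.005 0 0 0 0 0;-0.01 0 0 0 0 0;-0.01 0 0 0 0 0' 1
python3 -m inch '-0.005 0 0 0 0 0;-0.01 0 0 0 0 0;-0.01 0 0 0 0 0' 1
python3 -m inch '-0.005 0 0 0 0 0;-0.01 0 0 0 0 0;-0.01 0 0 0 0 0' 1)| grep -v -e grip -e open 
python3 row.py  "-0.0545 -0.108 0.02 180 f"
```

```text
clock: 12.95
tool_pos: [0.5164, -0.1279, 0.0213]
orientation: [-180.0, 0.0, 171.8]
force: [0.3, 1.2, -0.0]
clock: 13.2
tool_pos: [0.5173, -0.1283, 0.021]
orientation: [-180.0, -0.2, 171.8]
force: [-4.8, 1.6, 2.7]
clock: 13.45
tool_pos: [0.5173, -0.1286, 0.0205]
orientation: [-180.0, -0.4, 171.8]
force: [-13.1, 4.2, 8.6]
clock: 13.7
tool_pos: [0.5172, -0.1289, 0.02]
orientation: [-179.9, -0.7, 171.7]
force: [-20.5, 8.5, 15.3]
[-0.0074  0.0055 -0.    ] [-0.0004 -0.0041 -0.0004] world [ 5.197e-01 -1.276e-01  2.000e-02  1.718e+02]
```

```bash
(python3 -m inch '0.1 0 0 0 0 0;0.1 0 0 0 0 0;0.1 0.15 0 0 0 0;0.1 0.15 0 0 0 0;0.1 0.15 0 0 0 0;0.08 0.15 0 0 0 0;0.065 0.15 0 0 0 0;0.05 0.15 0 0 0 0;0.04 0.15 0 0 0 0;0.03 0.15 0 0 0 0' 1
python3 row.py  "-0.0567 -0.0635 0.02 180 f"
python3 -m inch '-0.005 0 0 0 0 0;-0.01 0 0 0 0 0;-0.01 0 0 0 0 0' 1
python3 -m inch '-0.005 0 0 0 0 0;-0.01 0 0 0 0 0;-0.01 0 0 0 0 0' 1)| grep -v -e grip -e open 
python3 row.py  "-0.0567 -0.0635 0.02 180 f"
```

```text
clock: 14.53
tool_pos: [0.5223, -0.084, 0.0211]
orientation: [-180.0, -0.0, 171.8]
force: [-1.0, -0.3, 1.0]
[-0.0045  0.0031  0.0038] [-0.     -0.0002 -0.0001] world [ 5.238e-01 -8.330e-02  2.000e-02  1.718e+02]
clock: 14.78
tool_pos: [0.5236, -0.0842, 0.0209]
orientation: [-180.0, -0.2, 171.8]
force: [-3.6, 0.3, 1.8]
clock: 15.03
tool_pos: [0.5236, -0.0845, 0.0205]
orientation: [-179.9, -0.5, 171.8]
force: [-13.2, 4.7, 9.2]
[-0.0003  0.0042  0.0016] [-0.0004 -0.0025 -0.0002] world [ 5.238e-01 -8.330e-02  2.000e-02  1.718e+02]
```

```bash
(python3 -m inch '0.1 0 0 0 0 0;0.1 0 0 0 0 0;0.1 0.165 0 0 0 0;0.1 0.165 0 0 0 0;0.1 0.165 0 0 0 0;0.08 0.165 0 0 0 0;0.065 0.165 0 0 0 0;0.05 0.165 0 0 0 0;0.04 0.165 0 0 0 0;0.025 0.165 0 0 0 0' 1
python3 row.py  "-0.0567 -0.015 0.02 180 f"
python3 -m inch '-0.005 0 0 0 0 0;-0.01 0 0 0 0 0;-0.01 0 0 0 0 0' 1
python3 -m inch '-0.005 0 0 0 0 0;-0.01 0 0 0 0 0;-0.01 0 0 0 0 0' 1)| grep -v -e grip -e open 
python3 row.py  "-0.0567 -0.015 0.02 180 f"
```

```text
clock: 15.87
tool_pos: [0.5276, -0.0348, 0.0212]
orientation: [-180.0, -0.0, 171.8]
force: [-2.0, 0.0, 0.3]
[-0.0105  0.0001  0.0038] [-0.0001 -0.0003 -0.0002] world [ 5.307e-01 -3.530e-02  2.000e-02  1.718e+02]
clock: 16.12
tool_pos: [0.5294, -0.035, 0.0209]
orientation: [-180.0, -0.1, 171.8]
force: [-4.2, 0.6, 2.9]
clock: 16.37
tool_pos: [0.5295, -0.0355, 0.0205]
orientation: [-179.9, -0.4, 171.8]
force: [-13.0, 4.7, 9.2]
[-0.0039  0.0014  0.0016] [-0.0005 -0.0023 -0.0002] world [ 5.307e-01 -3.530e-02  2.000e-02  1.718e+02]
```

```bash
(python3 -m inch '0.07 0 0 0 0 0;0.07 0 -0.1 0 0 0;0.07 0 -0.27 0 0 0;0.07 0 -0.27 0 0 0;-0.2 0.6 -0.27 0 0 0;-0.2 0.6 -0.27 0 0 0;-0.2 0.6 -0.27 0 0 0;-0.2 0.6 -0.27 0 0 0;-0.2 0.6 -0.27 0 0 0;-0.2 0.6 -0.27 0 0 0' 1
python3 -m inch '0 0 0 0 0 0' 1)| grep -v -e grip -e open 
python3 row.py  "0.005 0.168 0.1 180 f" "0.005 0.168 0.018 180 f"
python3 - <<'E'
from fitall import *
D=grab()
for c in('top','side'):
  print(c,[(np.round(d['rect']).tolist(),round(d['p'],2)) for d in D[c,'blank_a']],[(np.round(d['rect']).tolist(),round(d['p'],2)) for d in D[c,'jaw']])
cv2.imwrite('pics/j.png',np.hstack([cv2.resize(D[c,'img'][y:y+80,x:x+100,::-1],None,fx=4,fy=4) for c,x,y in(('top',215,145),('side',225,175))]))
E
```

```text
clock: 17.2
tool_pos: [0.6224, 0.1394, 0.1022]
orientation: [179.9, 0.2, 172.0]
force: [0.8, -1.3, 0.2]
clock: 17.28
tool_pos: [0.6195, 0.1362, 0.1017]
orientation: [-180.0, 0.0, 171.9]
force: [0.2, -0.4, -1.1]
[0.0055 0.0021 0.0057] [-0.      0.      0.0007] world [6.179e-01 1.371e-01 1.000e-01 1.718e+02]
[0.0056 0.0021 0.279 ] [-0.      0.      0.0007] world [6.179e-01 1.371e-01 1.800e-02 1.718e+02]
top [([249.0, 169.0, 5.0, 30.0], 0.74), ([283.0, 173.0, 14.0, 34.0], 0.61), ([276.0, 175.0, 9.0, 28.0], 0.57), ([265.0, 176.0, 8.0, 28.0], 0.57)] [([218.0, 159.0, 88.0, 64.0], 0.7)]
side [([260.0, 211.0, 35.0, 15.0], 0.85), ([264.0, 201.0, 30.0, 10.0], 0.83), ([262.0, 222.0, 36.0, 14.0], 0.81), ([260.0, 232.0, 41.0, 13.0], 0.68)] [([267.0, 188.0, 43.0, 16.0], 0.94)]
```

View pics/j.png

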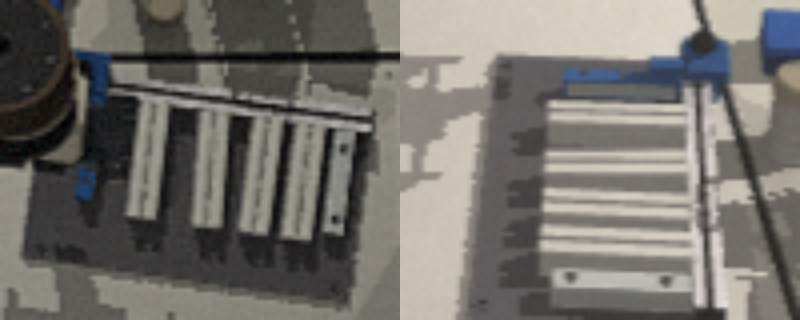

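All four far ends are at the stop. Now the jaw.

```bash
(python3 -m inch '0.005 0.002 0.1 0 0 0;0.005 0.002 0.2 0 0 0;0.005 0.002 0.275 0 0 0;0.005 0.002 0.275 0 0 0;0.005 -0.03 0.275 0 0 0;0.005 -0.05 0.275 0 0 0;0.005 -0.07 0.275 0 0 0;0.005 -0.09 0.275 0 0 0;0.005 -0.11 0.275 0 0 0;0.005 -0.13 0.275 0 0 0' 1
python3 -m inch '0 -0.02 0 0 0 0;0 -0.04 0 0 0 0;0 -0.06 0 0 0 0;0 -0.08 0 0 0 0;0 -0.1 0 0 0 0;0 -0.12 0 0 0 0;0 -0.14 0 0 0 0;0 -0.16 0 0 0 0;0 -0.17 0 0 0 0;0 -0.18 0 0 0 0' 1)| grep -v -e grip -e open 
python3 row.py  "0.005 0.024 0.018 180 f"
```

```text
clock: 18.52
tool_pos: [0.6128, 0.0968, 0.0217]
orientation: [179.9, 0.2, 171.8]
force: [-1.5, 4.7, 2.2]
clock: 19.35
tool_pos: [0.6052, 0.0434, 0.0217]
orientation: [179.9, 0.2, 171.8]
force: [-0.6, 5.3, 4.0]
[ 0.0029 -0.1648  0.0118] [0.0007 0.0011 0.0002] world [ 5.974e-01 -5.500e-03  1.800e-02  1.718e+02]
```

```bash
(python3 -m inch '0 -0.02 0 0 0 0;0 -0.04 0 0 0 0;0 -0.06 0 0 0 0;0 -0.08 0 0 0 0;0 -0.1 0 0 0 0;0 -0.11 0 0 0 0;0 -0.12 0 0 0 0;0 -0.125 0 0 0 0;0 -0.13 0 0 0 0;0 -0.13 0 0 0 0' 1
python3 -m inch '0 -0.01 0 0 0 0;0 -0.015 0 0 0 0;0 -0.02 0 0 0 0' 1
python3 -m inch '0 -0.005 0 0 0 0;0 -0.01 0 0 0 0;0 -0.015 0 0 0 0' 1)| grep -v -e grip -e open 
python3 row.py  "0.005 0.024 0.018 180 f"
```

```text
clock: 20.18
tool_pos: [0.5998, 0.0048, 0.0216]
orientation: [179.9, 0.2, 171.8]
force: [-0.9, 4.8, 3.7]
clock: 20.43
tool_pos: [0.599, -0.0008, 0.0216]
orientation: [179.9, 0.2, 171.9]
force: [-0.5, 8.0, 5.1]
clock: 20.68
tool_pos: [0.5984, -0.0052, 0.0216]
orientation: [179.9, 0.2, 171.9]
force: [-1.2, 8.9, 4.8]
[ 0.0033 -0.0013  0.012 ] [0.0007 0.0012 0.0003] world [ 5.974e-01 -5.500e-03  1.800e-02  1.718e+02]
```

```bash
(python3 -m inch '0 -0.005 0 0 0 0;0 -0.007 0 0 0 0;0 -0.007 0 0 0 0' 1
python3 -m inch '0 -0.005 0 0 0 0;0 -0.007 0 0 0 0;0 -0.007 0 0 0 0' 1
python3 -m inch '0 -0.005 0 0 0 0;0 -0.007 0 0 0 0;0 -0.007 0 0 0 0' 1)| grep -v -e grip -e open 
python3 row.py  "0.005 0.024 0.018 180 f"
```

```text
clock: 20.93
tool_pos: [0.5982, -0.0069, 0.0216]
orientation: [179.8, 0.2, 171.8]
force: [-1.0, 10.0, 4.3]
clock: 21.18
tool_pos: [0.5982, -0.007, 0.0217]
orientation: [179.7, 0.3, 171.8]
force: [-2.6, 20.2, 5.5]
clock: 21.43
tool_pos: [0.5983, -0.0072, 0.0217]
orientation: [179.6, 0.3, 171.9]
force: [-4.9, 30.4, 5.5]
[0.0038 0.0051 0.0123] [0.0023 0.0017 0.0003] world [ 5.974e-01 -5.500e-03  1.800e-02  1.718e+02]
```

```bash
(python3 -m inch '0 0.06 0 0 0 0;0 0.06 0 0 0 0;0 0.06 -0.2 0 0 0;0 0.06 -0.3 0 0 0;0.3 0.06 -0.3 0 0 0;0.3 0.06 -0.3 0 0 0;0.3 0.06 -0.3 0 0 0;0.3 0.06 -0.3 0 0 0' 1) | tail -3
python3 - <<'E'
from fitall import *
D=grab()
for c in('top','side'):
  print(c,[(np.round(d['rect']).tolist(),round(d['p'],2)) for d in D[c,'blank_a']],[(np.round(d['rect']).tolist(),round(d['p'],2)) for d in D[c,'jaw']])
cv2.imwrite('pics/k.png',np.hstack([cv2.resize(D[c,'img'][y:y+70,x:x+70,::-1],None,fx=5.7,fy=5.7) for c,x,y in(('top',240,155),('side',245,190))]))
E
python3 row.py "-0.09 -0.12 0.11 180 f" "-0.07 -0.12 0.02 180 f" "-0.0567 -0.12 0.02 180 f"
```

```text
force: [0.0, 0.3, 0.6]
opening: 0.0003
gripper_force: 0.0
top [([289.0, 175.0, 10.0, 33.0], 0.74), ([273.0, 172.0, 1.0, 19.0], 0.64), ([280.0, 179.0, 11.0, 27.0], 0.63), ([274.0, 179.0, 10.0, 20.0], 0.51)] []
side [([260.0, 221.0, 34.0, 8.0], 0.81), ([260.0, 234.0, 37.0, 14.0], 0.73), ([262.0, 226.0, 39.0, 12.0], 0.55), ([262.0, 216.0, 35.0, 8.0], 0.48)] [([264.0, 204.0, 46.0, 18.0], 0.59)]
[ 0.0166 -0.5157 -0.0018] [-0.0002 -0.0002  0.    ] world [ 4.828e-01 -1.344e-01  1.100e-01  1.718e+02]
[-0.0503 -0.5156  0.2982] [-0.0002 -0.0002  0.    ] world [ 5.026e-01 -1.373e-01  2.000e-02  1.718e+02]
[-0.0946 -0.5156  0.2981] [-0.0002 -0.0002  0.    ] world [ 5.158e-01 -1.392e-01  2.000e-02  1.718e+02]
```

View pics/k.png

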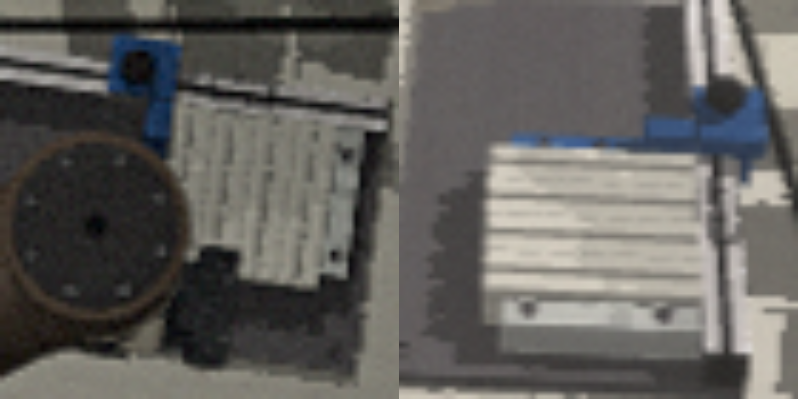

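The blanks are packed tight between the bar and the jaw, with near ends in line. I'll press each near end once more to confirm contact with the stop.

```bash
(python3 -m inch '0.0 -0.515 0 0 0 0;0.0 -0.515 0 0 0 0;0.0 -0.515 0 0 0 0;0.0 -0.515 0 0 0 0;0.0 -0.515 0.2 0 0 0;0.0 -0.515 0.295 0 0 0;0.0 -0.515 0.295 0 0 0;-0.04 -0.515 0.295 0 0 0;-0.06 -0.515 0.295 0 0 0;-0.075 -0.515 0.295 0 0 0' 1
python3 -m inch '-0.005 0 0 0 0 0;-0.01 0 0 0 0 0;-0.01 0 0 0 0 0' 1
python3 -m inch '-0.005 0 0 0 0 0;-0.01 0 0 0 0 0;-0.01 0 0 0 0 0' 1)| grep -v -e grip -e open 
python3 row.py  "-0.0567 -0.12 0.02 180 f"
```

```text
clock: 23.33
tool_pos: [0.5114, -0.1378, 0.0222]
orientation: [-180.0, 0.0, 171.9]
force: [-0.1, 0.5, 1.0]
clock: 23.58
tool_pos: [0.5132, -0.1382, 0.0221]
orientation: [180.0, 0.1, 171.8]
force: [0.3, -0.4, -0.3]
clock: 23.83
tool_pos: [0.5158, -0.1387, 0.0216]
orientation: [180.0, 0.0, 171.8]
force: [1.1, 0.3, 0.2]
[-0.0001 -0.0015  0.0054] [0.     0.0001 0.0002] world [ 5.158e-01 -1.392e-01  2.000e-02  1.718e+02]
```

```bash
(python3 -m inch '-0.005 0 0 0 0 0;-0.01 0 0 0 0 0;-0.01 0 0 0 0 0' 1
python3 -m inch '-0.005 0 0 0 0 0;-0.01 0 0 0 0 0;-0.01 0 0 0 0 0' 1
python3 -m inch '-0.005 0 0 0 0 0;-0.01 0 0 0 0 0;-0.01 0 0 0 0 0' 1)| grep -v -e grip -e open 
python3 row.py  "-0.0567 -0.12 0.02 180 f"
(python3 -m inch '0.04 0 0 0 0 0;0.04 0 0 0 0 0;0.04 0.1 0 0 0 0;0.04 0.1 0 0 0 0;0.04 0.1 0 0 0 0;0.025 0.1 0 0 0 0;0.02 0.1 0 0 0 0' 1
python3 -m inch '-0.01 0 0 0 0 0;-0.015 0 0 0 0 0;-0.015 0 0 0 0 0' 1
python3 -m inch '-0.005 0 0 0 0 0;-0.01 0 0 0 0 0;-0.01 0 0 0 0 0' 1)| grep -v -e grip -e open 
python3 row.py  "-0.0567 -0.09 0.02 180 f"
```

```text
clock: 24.08
tool_pos: [0.5158, -0.1391, 0.0208]
orientation: [-180.0, -0.3, 171.8]
force: [-7.9, 3.7, 5.9]
clock: 24.33
tool_pos: [0.5157, -0.1395, 0.0202]
orientation: [-179.9, -0.6, 171.7]
force: [-14.6, 6.6, 10.9]
clock: 24.58
tool_pos: [0.5157, -0.1398, 0.0197]
orientation: [-179.9, -0.9, 171.7]
force: [-22.7, 8.5, 17.3]
[ 0.      0.0019 -0.0009] [-0.0004 -0.0049 -0.0005] world [ 5.158e-01 -1.392e-01  2.000e-02  1.718e+02]
clock: 25.17
tool_pos: [0.52, -0.1096, 0.0206]
orientation: [-180.0, -0.4, 171.8]
force: [-11.2, 6.6, 6.8]
clock: 25.42
tool_pos: [0.5198, -0.1105, 0.0196]
orientation: [-179.9, -0.8, 171.7]
force: [-20.7, 10.7, 12.9]
clock: 25.67
tool_pos: [0.5197, -0.1109, 0.0192]
orientation: [-179.9, -1.1, 171.6]
force: [-27.1, 14.3, 19.2]
[-0.0003  0.0047 -0.0028] [-0.0007 -0.006  -0.0009] world [ 5.200e-01 -1.095e-01  2.000e-02  1.718e+02]
```

```bash
(python3 -m inch '0.06 0 0 0 0 0;0.06 0 0 0 0 0;0.06 0.1 0 0 0 0;0.06 0.1 0 0 0 0;0.06 0.1 0 0 0 0;0.045 0.1 0 0 0 0;0.035 0.1 0 0 0 0;0.03 0.1 0 0 0 0' 1
python3 -m inch '-0.01 0 0 0 0 0;-0.02 0 0 0 0 0;-0.02 0 0 0 0 0' 1
python3 -m inch '-0.005 0 0 0 0 0;-0.01 0 0 0 0 0;-0.01 0 0 0 0 0' 1)| grep -v -e grip -e open 
python3 row.py  "-0.0567 -0.06 0.02 180 f"
(python3 -m inch '0.06 0 0 0 0 0;0.06 0 0 0 0 0;0.06 0.1 0 0 0 0;0.06 0.1 0 0 0 0;0.06 0.1 0 0 0 0;0.045 0.1 0 0 0 0;0.035 0.1 0 0 0 0;0.03 0.1 0 0 0 0' 1
python3 -m inch '-0.01 0 0 0 0 0;-0.02 0 0 0 0 0;-0.02 0 0 0 0 0' 1
python3 -m inch '-0.005 0 0 0 0 0;-0.01 0 0 0 0 0;-0.01 0 0 0 0 0' 1)| grep -v -e grip -e open 
python3 row.py  "-0.0567 -0.03 0.02 180 f"
```

```text
clock: 26.33
tool_pos: [0.5242, -0.0802, 0.0208]
orientation: [-180.0, -0.2, 171.8]
force: [-8.7, 6.1, 6.4]
clock: 26.58
tool_pos: [0.524, -0.0813, 0.0196]
orientation: [-179.9, -0.8, 171.7]
force: [-19.8, 10.3, 14.9]
clock: 26.83
tool_pos: [0.524, -0.0816, 0.0192]
orientation: [-179.8, -1.1, 171.6]
force: [-29.6, 14.5, 20.0]
[-0.0003  0.0063 -0.0027] [-0.0009 -0.006  -0.001 ] world [ 5.243e-01 -7.980e-02  2.000e-02  1.718e+02]
clock: 27.5
tool_pos: [0.5284, -0.0506, 0.0208]
orientation: [-180.0, -0.2, 171.8]
force: [-9.4, 6.0, 7.0]
clock: 27.75
tool_pos: [0.5282, -0.0518, 0.0196]
orientation: [-179.8, -0.8, 171.6]
force: [-23.2, 11.3, 15.2]
clock: 28.0
tool_pos: [0.5281, -0.0522, 0.0192]
orientation: [-179.8, -1.1, 171.6]
force: [-31.7, 15.7, 21.6]
[-0.0005  0.007  -0.0027] [-0.0011 -0.006  -0.001 ] world [ 5.286e-01 -5.010e-02  2.000e-02  1.718e+02]
```

All near ends line up within 0.3 mm at the home line. A final confirming push on the jaw comes next.

```bash
(python3 -m inch '0.08 0 0 0 0 0;0.08 0 0 0 0 0;0.08 0 -0.15 0 0 0;0.08 0 -0.28 0 0 0;-0.17 0.3 -0.28 0 0 0;-0.17 0.3 -0.28 0 0 0;-0.17 0.3 -0.28 0 0 0;-0.17 0.3 -0.28 0 0 0;-0.17 0.3 -0.28 0 0 0' 1
python3 -m inch '0 0 0 0 0 0' 1)| grep -v -e grip -e open 
python3 row.py  "0.005 0.04 0.1 180 f" "0.005 0.04 0.021 180 f" "0.005 0.024 0.021 180 f"
```

```text
clock: 28.75
tool_pos: [0.6037, 0.0312, 0.1048]
orientation: [-180.0, -0.0, 171.9]
force: [-0.3, -0.8, -0.9]
clock: 28.83
tool_pos: [0.602, 0.0301, 0.1047]
orientation: [-180.0, -0.1, 171.8]
force: [-1.3, -1.0, -0.0]
[-0.0015 -0.0661  0.0157] [-0.0002 -0.0003  0.    ] world [5.997e-01 1.040e-02 1.000e-01 1.718e+02]
[-0.0018 -0.0659  0.2791] [-0.0002 -0.0003  0.    ] world [5.997e-01 1.040e-02 2.100e-02 1.718e+02]
[-0.0018 -0.1193  0.2791] [-0.0002 -0.0003  0.    ] world [ 5.974e-01 -5.500e-03  2.100e-02  1.718e+02]
```

```bash
(python3 -m inch '0 0 0.1 0 0 0;0 0 0.2 0 0 0;0 0 0.28 0 0 0;0 0 0.28 0 0 0;0 -0.04 0.28 0 0 0;0 -0.07 0.28 0 0 0;0 -0.1 0.28 0 0 0;0 -0.115 0.28 0 0 0;0 -0.12 0.28 0 0 0' 1
python3 -m inch '0 -0.005 0 0 0 0;0 -0.01 0 0 0 0;0 -0.01 0 0 0 0' 1
python3 -m inch '0 -0.005 0 0 0 0;0 -0.01 0 0 0 0;0 -0.01 0 0 0 0' 1)| grep -v -e grip -e open 
python3 row.py "0.005 0.024 0.021 180 f"
```

```text
clock: 29.58
tool_pos: [0.5974, -0.0062, 0.0227]
orientation: [180.0, 0.1, 171.8]
force: [0.5, 0.5, -0.2]
clock: 29.83
tool_pos: [0.5974, -0.0067, 0.0223]
orientation: [179.9, 0.1, 171.8]
force: [-0.5, 5.6, 3.6]
clock: 30.08
tool_pos: [0.5975, -0.0069, 0.0224]
orientation: [179.7, 0.2, 171.9]
force: [-4.5, 20.1, 4.2]
[0.001  0.0048 0.0046] [0.0016 0.0009 0.0003] world [ 5.974e-01 -5.500e-03  2.100e-02  1.718e+02]
```

```bash
(python3 -m inch '0 0.06 0 0 0 0;0 0.06 0 0 0 0;0 0.08 -0.2 0 0 0;0 0.1 -0.4 0 0 0;0.3 0.8 -0.4 0 0 0;0.3 0.8 -0.4 0 0 0;0.3 0.8 -0.4 0 0 0;0.3 0.8 -0.4 0 0 0;0.3 0.8 -0.4 0 0 0;0.3 0.8 -0.4 0 0 0' 1
python3 -m inch '0 0 0 0 0 0' 1)| grep -v -e grip -e open
python3 - <<'E'
from fitall import *
D=grab()
F=[.587,-.0285,np.radians(-8.2)];c,s=np.cos(F[2]),np.sin(F[2])
its=[(BL(.01),[F[0]+c*.015-s*y,F[1]+s*.015+c*y,F[2]],(0,255,0)) for y in(-.12,-.03)]
A=[]
for i,(cam,w) in enumerate({'top':(250,155,60,60),'side':(245,195,60,60)}.items()):
    x,y,W,H=w
    A.append(cv2.resize(D[cam,'img'][y:y+H,x:x+W,::-1],None,fx=6.6,fy=6.6,interpolation=cv2.INTER_CUBIC))
cv2.imwrite('pics/fin.png',np.hstack(A))
E
```

```text
clock: 30.92
tool_pos: [0.5405, 0.2427, 0.1426]
orientation: [179.9, 0.1, 171.9]
force: [0.8, -0.1, -0.2]
clock: 31.0
tool_pos: [0.5409, 0.2442, 0.1428]
orientation: [179.9, 0.1, 172.1]
force: [0.6, 0.1, 0.6]
```

View pics/fin.png

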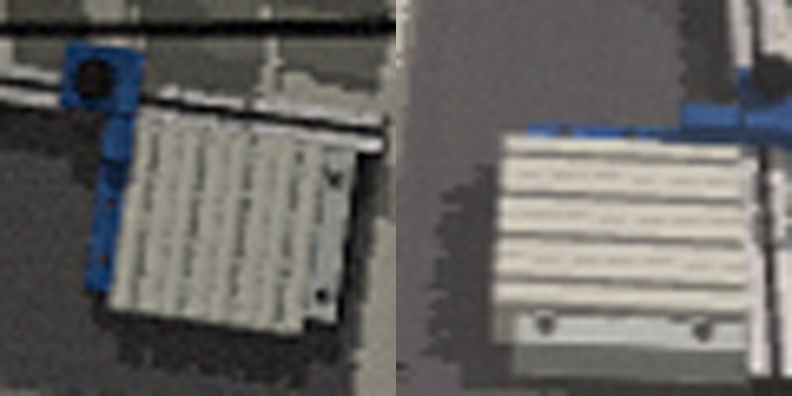

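The final picture shows four blanks in one tight row. They sit against the end stop, between the side bar (~(325,230)) and the blue jaw (~(110,200)), and the arm is clear.

```bash
python3 -c "
from plant import close_job;print(close_job())"
```

```text
the job is handed in; nothing more can be done
None
```

The job is handed in at about 31 s: all four blanks are against the end stop and packed without gaps between the side bar and the jaw, and the arm touched nothing else on the bench.

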